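# Draw the spent cartridge out of the water filter

## Task

Change-over of the worktop water filter, whose cap is already off: take the pull hook from its hanging stand, catch the orange loop of the spent cartridge deep in the clear housing, and draw the cartridge out with the hook alone, slowly, for its seal grips the harder the faster you pull. The loop lies over to one side or the other, so feel your way past it: never press or pull hard on it, for it tears at 25 N. Stand the cartridge gently upright in the middle of the blue dish, slip the hook out of the loop and hang the hook back square in its stand, leaving the other things where they are.

Things in the scene. Friction and masses are not known exactly. Their poses are not given: they have to be found in the camera images.
- housing: Fixed clear filter housing, open on top; origin at the centre of its underside, z up. Foot 92 mm across, bowl 74 mm outside, 64 mm inside, inner floor 12 mm up. Two hose stubs reach 65 mm out along its +y and -y, 22 mm up. A rubber lip seal 27 mm up grips the cartridge until it has risen 15 mm, and grips the harder the faster it is drawn: about 8 N hardly moving, 11 to 18 N at 7 mm/s, some 30 N at 20 mm/s.
- housing_mouth (a point): Centre of the housing's open mouth, 130 mm above the housing's origin.
- cartridge: Loose spent cartridge, 0.14 to 0.3 kg, white round body with blue rims, 40 mm high, 57 mm across its foot tapering to 47 mm at its top, standing on the housing's floor on its axis; origin at the centre of its underside, z up. Two 9 mm high ears on its top, at x = +20 and -20 mm, carry the folding orange loop.
- loop_hinge (a point): Middle of the loop's hinge, which runs along the cartridge's x, 45 mm above its origin. The loop is an arch of 4 mm wire, 32 mm wide at the hinge, its crown 30 mm from the hinge. It swings easily to the cartridge's +y or -y side, up to a hard stop 43 degrees from upright, and stays where left; its side and lean are not reported and differ each time. Fully over, the crown is 20 mm aside, 22 mm above the hinge.
- hook: Loose pull hook, 90 g, used upright: 5 mm steel rod with a J at its foot, a collar and a flat black handle. Origin on the rod's axis, level with the J's underside; z up to the handle. The J points along the hook's -x: its foot of 5 mm rod dips to its lowest 10 mm out and rises to an upturned tip 20 mm from the rod's axis, 14 mm above the origin. Collar 26 (x) by 20 (y) by 5 mm, its underside 88 mm above the origin.
- hook_grip (a point): Centre of the hook's black handle (24 mm along x, 14 mm thick along y, 46 mm high), on the rod's axis 118.5 mm above the hook's origin; same axes as the hook. Grip from above across the 14 mm.
- stand: Fixed hanging stand: wooden base 120 by 92 mm, steel post at its +x side, nothing above its plate but the hook. Origin at table level straight below the place of the hook's rod, z up.
- stand_slot (a point): Top of the stand's plate at the place of the rod, 120 mm above the stand's origin, same axes. An 11 mm slot runs along x, open towards -x, ending 6 mm behind the rod. The hook hangs with its collar on the plate in a 2.5 mm high rounded rim with 1 mm of play in y and 2.5 mm in x; its axes then agree with the stand's and its J points to the stand's -x, so it lifts and lowers straight through the slot.
- dish: Fixed blue shallow dish, 140 mm across, 16 mm high; origin at the centre of its underside; flat floor 5 mm above it, 80 mm across.
- glass: Bystander: clear drinking glass; origin at the centre of its underside. Leave it alone.
- mill: Bystander: small salt mill; origin at the centre of its underside. Leave it alone.
- jar: Bystander: glass jar with a yellow lid; origin at the centre of its underside. Leave it alone.
- tea_tin: Bystander: dark blue tin; origin at the centre of its underside. Leave it alone.
- filter_cap: Bystander: white ribbed screw cap of the filter with a brass stub; origin at the centre of its underside. Leave it alone.

How it is judged:
By the outcome, as a careful person would: the job done as asked, in the order asked, and still so for the second after the job is handed in, with the robot touching nothing.
It also fails if it takes over 72 s, if anything falls off the work surface, if the arm or the gripper's body presses on something with over 40 N, if the wrist force passes 120 N, or if a joint passes its speed limit or range.

## Robot

A 7-joint arm with a two-finger parallel gripper is mounted at the origin on a cart in front of the work surface, level with it; the furniture and walls round the work are solid. World frame = base frame: x ahead of the robot, y to its left, z up, the work surface at z = 0. Lengths are in m, angles in rad, forces in N, time in s.
With the tool pointing down it reaches from about 0.4 to 0.925 m from the base axis. Payload 4.1 kg.
Tool frame: the origin (TCP) lies at the very end of the fingers, on their centre line; the grasp point (between the pads) lies 19 mm behind it; z points along the fingers, y is the line along which they close (so a half turn about z gives the same grasp; the last joint's range is limited). The gripper opens to 85 mm and grips with 20 to 120 N. Pads are 22 mm wide; open, the fingers measure 114 mm over their backs; the gripper's body (76 mm by 85 mm) begins 54 mm behind the grasp point. The pads swing forward as they close: fully open they stand 13 mm farther back than shut.
Start: joints at [-1.327, 0.398, 0.045, 1.537, -0.019, 1.207, -0.051], TCP at [0.218, 0.612, 0.231] pointing down, gripper open.
Joint ranges: [-2.82, 2.82], [-0.49, 2.23], [-1.37, 1.46], [0, 2.46], [-1.36, 4.5], [0.23, 2], [-2.94, 2.94]. Speed limits (rad/s): [2.57, 2.57, 3.14, 3.14, 3.14, 3.14, 3.14].

## Interface

Orientations are given as a rotation vector (axis times angle).
In Python, from station import ctrl, optics, ticket gives the robot as it stands.
- The arm moves only by the tool jog_arm, never from a script. Its argument "plan" is text: rows parted by semicolons, each of 7 numbers parted by spaces: the turn, a rotation vector about the tool's x, y, z in rad, then the shift along the tool's x, y, z in mm, then the opening, from 0 (shut) to 1 (fully open). In form: rx ry rz tx ty tz claw; .... A call has 1 to 5 rows; each row shifts and turns the commanded pose from where the row before left it, along the tool's axes as they then stand; what a row does not reach is not made up. A row lasts 1/8 s, in which the tool goes at most 62.5 mm and 10.7 degrees, less where a joint would pass 70% of its speed; a pose out of reach is approached as far as the arm can. A call with a gripper value outside its range is refused whole. The fingers move at their own pace and stop on an object; "grip_force" is the grip in N (left out, the last holds). Time passes only in rows, so rows that do not move let the fingers close. It gives the time, the measured TCP pose, the force, the opening and the grip force at its end, in the units of the state.
- ctrl.state(): the state, without advancing time (a new reading comes with each control period).
- optics.get_image(name): name is "scene" or "top"; returns a dict with "frame" (400x640x3 uint8, red, green, blue), "z_map" (400x640 float32, m along the optical axis (not along the pixel's ray), 0 where there is no reading), "K" (3x3 intrinsics, pixels), "world_from_camera" (4x4, takes a point from camera to world coordinates). Camera axes: x right, y up, looking along -z (the intrinsics and any distortion apply to the point x, -y, -z); pixel columns grow to the right and rows downward; lengths in m; the calibration is good to about 2 mm. A picture is of the moment at which its call begins.
- ticket.sign_off(): hands the job in; it is judged then, once.
The state is a dict: "clock": time; "joint_pos": joint angles; "joint_vel": joint speeds; "effort": joint torques, N m; "ee_pos": TCP position; "orientation": TCP orientation; "force": force on the tool from outside, world axes, zero at the start; "torque": the same for the moment, N m; "finger_gap": finger opening in m; "finger_force": force on a finger pad.
Only numpy, scipy, OpenCV 4.12 (cv2) and the standard library are available. Lean on these libraries where they do the work, as an engineer would, in place of code of your own. Each camera call takes 0.05 s, during which the arm holds its last target. There are 200 camera calls.

## Working session

There is one attempt and no reset: what is moved stays moved. The work goes in short steps, Python scripts to look and compute and a tool call to move; the robot and the scene stay as the last step left them, time stands still between calls to the robot, and variables do not carry over. Pictures are saved under pics/ and viewed, at most 11 in all, crops included, and the job is handed in when it is done.

Besides the shell and the picture viewer there is one more tool, called after "Request:" as name(argument=value, ...) on one line, values as JSON. jog_arm: Moves the arm, as the interface text tells. Its arguments: {"type":"object","properties":{"plan":{"type":"string"},"grip_force":{"type":"number"}},"required":["plan"]}

```bash
mkdir -p pics; ls
cat > h.py <<'E'
import numpy as np,cv2
from station import ctrl,optics,ticket
def grab(n,save=None):
    d=optics.get_image(n)
    if save: cv2.imwrite('pics/'+save,d['frame'][:,:,::-1])
    K=d['K'];z=d['z_map'];v,u=np.mgrid[0:400,0:640]
    x=(u-K[0,2])/K[0,0]*z;y=(v-K[1,2])/K[1,1]*z
    P=np.stack([x,-y,-z,np.ones_like(z)],-1)@d['world_from_camera'].T
    P=P[...,:3];P[z==0]=np.nan
    return d,P
E
python3 - <<'E'
from h import *
for n in('scene','top'):
    d,P=grab(n,n+'0.png');print(d['K'],d['world_from_camera'],d.keys());np.save(n+'0.npy',P)
print(ctrl.state())
E
```

```text
pics
[[450.90465391   0.         316.98960118]
 [  0.         450.90465391 203.39509925]
 [  0.           0.           1.        ]] [[ 7.00147177e-01  4.60436925e-01 -5.45703004e-01 -7.31300912e-02]
 [-7.13998136e-01  4.52328792e-01 -5.34420551e-01 -6.96811580e-01]
 [ 7.70225353e-04  7.63803968e-01  6.45447833e-01  8.77824897e-01]
 [ 0.00000000e+00  0.00000000e+00  0.00000000e+00  1.00000000e+00]] dict_keys(['frame', 'z_map', 'K', 'world_from_camera'])
[[383.36625827   0.         314.02336676]
 [  0.         383.36625827 199.87874536]
 [  0.           0.           1.        ]] [[ 0.02045785  0.98721928 -0.15804927  0.38939366]
 [-0.99945812  0.01611666 -0.02870049 -0.08081658]
 [-0.02578645  0.15855077  0.98701404  1.3100426 ]
 [ 0.          0.          0.          1.        ]] dict_keys(['frame', 'z_map', 'K', 'world_from_camera'])
{'clock': 0.1, 'joint_pos': array([-1.32702338,  0.39912394,  0.04507223,  1.53774317, -0.01871152,
        1.2069096 , -0.05070016]), 'joint_vel': array([-2.38325132e-04, -1.99447099e-03,  2.49698276e-04, -3.22210682e-04,
       -7.95598257e-05,  1.96001512e-05, -1.51412244e-03]), 'effort': array([ 3.52732532e-03, -4.76264405e+01,  1.36981677e+00, -2.54950869e+01,
        1.20266079e-02,  4.95135173e-03, -2.83405939e-05]), 'ee_pos': array([0.21826796, 0.61165536, 0.23036908]), 'orientation': array([-5.35648375e-01, -3.09541125e+00,  2.75374266e-03]), 'force': array([ 0.01480302, -0.50715564, -0.9348117 ]), 'torque': array([ 0.08660528, -0.00231536,  0.01910492]), 'finger_force': 0.0, 'finger_gap': 0.08583208934811314}
```

View pics/scene0.png

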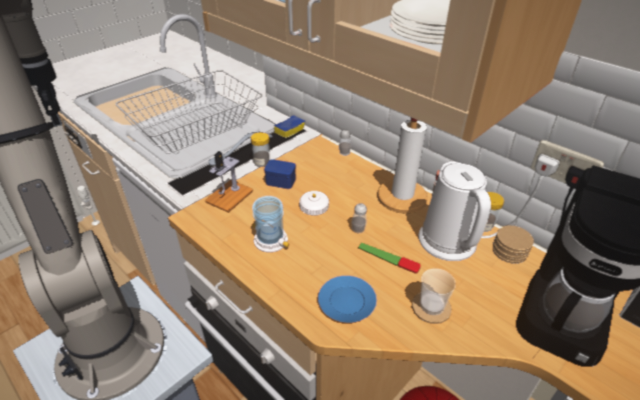

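View pics/top0.png

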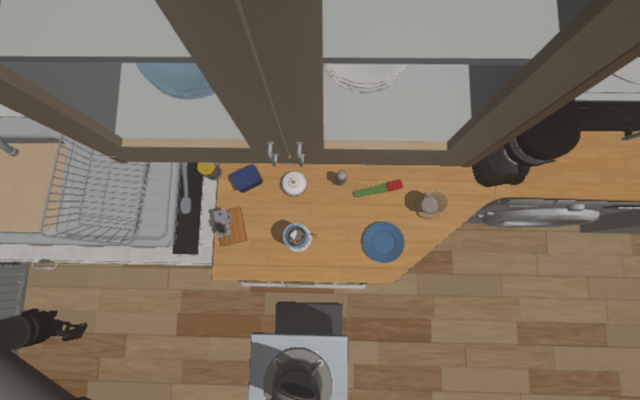

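Scene view: stand at (228,190), housing at (268,222), dish at (347,298), cap at (314,202). Top view: stand at (230,225), housing at (297,237), dish at (383,242).

Run:
```python
from h import *
a=cv2.imread('pics/scene0.png')[140:255,195:305];b=cv2.imread('pics/top0.png')[195:260,205:325]
a=cv2.resize(a,None,fx=3.4,fy=3.4*1,interpolation=cv2.INTER_CUBIC)  # 374x391
b=cv2.resize(b,None,fx=3.5,fy=3.5,interpolation=cv2.INTER_CUBIC)
H=max(a.shape[0],b.shape[0]);f=lambda i:cv2.copyMakeBorder(i,0,H-i.shape[0],0,0,cv2.BORDER_CONSTANT)
cv2.imwrite('pics/crop0.png',np.hstack([f(a),f(b)]))
S=np.load('scene0.npy');T=np.load('top0.npy')
np.set_printoptions(precision=3,suppress=True)
st=cv2.imread('pics/top0.png')
hsv=cv2.cvtColor(st,cv2.COLOR_BGR2HSV)
def fit(P,m,name):
    q=P[m];q=q[~np.isnan(q[:,0])];print(name,len(q),'med',np.median(q,0),'min',q.min(0),'max',q.max(0))
m=np.zeros((400,640),bool);m[215:270,355:410]=1
bl=(hsv[...,0]>95)&(hsv[...,0]<125)&(hsv[...,1]>110)
fit(T,m&bl,'dish')
q=T[m&bl];(c,r)=cv2.minEnclosingCircle(q[:,:2].astype(np.float32));print(c,r)
# things over table in stand and housing windows (top)
for nm,(r0,r1,c0,c1) in dict(stand=(200,250,208,250),house=(218,260,278,320)).items():
    m=np.zeros((400,640),bool);m[r0:r1,c0:c1]=1
    for lo,hi in((.01,.03),(.03,.06),(.06,.1),(.1,.14),(.14,.17),(.17,.3)):
        k=m&(T[...,2]>lo)&(T[...,2]<hi)
        if k.any(): fit(T,k,nm+str(lo))
for nm,(r0,r1,c0,c1) in dict(stand=(140,212,200,255),house=(190,255,245,300)).items():
    m=np.zeros((400,640),bool);m[r0:r1,c0:c1]=1
    for lo,hi in((.01,.03),(.03,.06),(.06,.1),(.1,.14),(.14,.17),(.17,.3)):
        k=m&(S[...,2]>lo)&(S[...,2]<hi)
        if k.any(): fit(S,k,'S'+nm+str(lo))
```

```text
return _methods._mean(a, axis=axis, dtype=dtype,
  ret = um.true_divide(
Traceback (most recent call last):
ValueError: zero-size array to reduction operation minimum which has no identity
```

View pics/crop0.png

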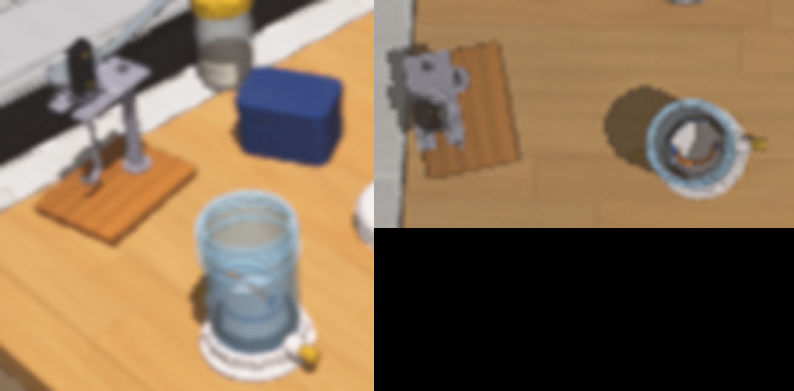

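Crops: the handle is at top (221,227) with the slot opening toward image-down (world -x). The housing is centred at about top (297,237), with a brass stub to its right and orange loop traces inside.

Run:
```python
from h import *
np.set_printoptions(precision=3,suppress=True)
S=np.load('scene0.npy');T=np.load('top0.npy')
print('valid',(~np.isnan(S[...,0])).mean(),(~np.isnan(T[...,0])).mean())
for (v,u) in((242,383),(225,240),(237,297),(260,330)):print('T',v,u,T[v,u])
for (v,u) in((298,347),(190,228),(222,268),(260,310)):print('S',v,u,S[v,u])
hs=cv2.cvtColor(cv2.imread('pics/top0.png'),cv2.COLOR_BGR2HSV);print(hs[242,383])
def fit(P,m,name):
    q=P[m];q=q[~np.isnan(q[:,0])]
    if len(q): print(name,len(q),'med',np.median(q,0),'min',q.min(0),'max',q.max(0))
W=dict(T=dict(stand=(200,250,208,250),house=(218,260,278,325),dish=(218,268,358,410)),S=dict(stand=(140,212,200,255),house=(190,255,245,300),dish=(270,325,312,380)))
for c,P in(('T',T),('S',S)):
  for nm,(r0,r1,c0,c1) in W[c].items():
    m=np.zeros((400,640),bool);m[r0:r1,c0:c1]=1
    for lo,hi in((.003,.009),(.009,.03),(.03,.06),(.06,.1),(.1,.14),(.14,.17),(.17,.3)):
        fit(P,m&(P[...,2]>lo)&(P[...,2]<hi),c+nm+str(lo))
```

```text
valid 0.9960078125 0.99609375
T 242 383 [ 0.458 -0.279  0.005]
T 225 240 [0.506 0.207 0.013]
T 237 297 [0.467 0.01  0.044]
T 260 330 [ 0.395 -0.101  0.001]
S 298 347 [ 0.465 -0.271  0.002]
S 190 228 [0.514 0.264 0.009]
S 222 268 [ 0.444 -0.016  0.101]
S 260 310 [ 0.491 -0.118  0.   ]
[105 108 137]
Tstand0.003 138 med [0.509 0.212 0.005] min [0.425 0.178 0.003] max [0.594 0.323 0.009]
Tstand0.009 581 med [0.492 0.225 0.014] min [0.437 0.184 0.009] max [0.568 0.312 0.025]
Tstand0.03 8 med [0.531 0.241 0.038] min [0.466 0.233 0.03 ] max [0.538 0.243 0.052]
Tstand0.1 289 med [0.511 0.238 0.12 ] min [0.458 0.211 0.113] max [0.547 0.269 0.139]
Tstand0.14 30 med [0.484 0.231 0.156] min [0.474 0.228 0.141] max [0.497 0.243 0.17 ]
Tstand0.17 29 med [0.488 0.237 0.173] min [0.476 0.231 0.17 ] max [0.497 0.245 0.176]
Thouse0.003 166 med [ 0.438 -0.022  0.004] min [ 0.394 -0.08   0.003] max [0.534 0.079 0.009]
Thouse0.009 136 med [ 0.466 -0.011  0.024] min [ 0.425 -0.056  0.009] max [0.514 0.072 0.03 ]
Thouse0.03 225 med [0.471 0.011 0.05 ] min [ 0.438 -0.039  0.03 ] max [0.501 0.061 0.059]
Thou
[... 926 characters left out ...]
min [0.472 0.232 0.17 ] max [0.494 0.248 0.174]
Shouse0.003 143 med [ 0.449 -0.008  0.006] min [ 0.41  -0.075  0.003] max [0.641 0.218 0.009]
Shouse0.009 290 med [ 0.453 -0.013  0.021] min [ 0.424 -0.054  0.009] max [0.63  0.223 0.03 ]
Shouse0.03 222 med [ 0.446 -0.016  0.044] min [ 0.428 -0.036  0.03 ] max [0.49 0.03 0.06]
Shouse0.06 405 med [ 0.456 -0.006  0.083] min [ 0.427 -0.026  0.06 ] max [0.499 0.048 0.1  ]
Shouse0.1 585 med [0.463 0.008 0.118] min [ 0.426 -0.027  0.1  ] max [0.504 0.049 0.133]
Sdish0.003 893 med [ 0.46  -0.273  0.005] min [ 0.376 -0.347  0.003] max [ 0.577 -0.183  0.009]
Sdish0.009 1135 med [ 0.462 -0.274  0.012] min [ 0.39  -0.344  0.009] max [ 0.526 -0.205  0.019]
```

Run:
```python
from h import *
np.set_printoptions(precision=4,suppress=True)
S=np.load('scene0.npy');T=np.load('top0.npy')
def rect(q,n): print(n,len(q),cv2.minAreaRect(q[:,:2].astype(np.float32)))
for c,P in(('top',T),('scene',S)):
    im=cv2.imread(f'pics/{c}0.png');hsv=cv2.cvtColor(im,cv2.COLOR_BGR2HSV)
    box=(abs(P[...,0]-.5)<.08)&(abs(P[...,1]-.235)<.08)
    # base top
    rect(P[box&(P[...,2]>.010)&(P[...,2]<.018)&(hsv[...,1]>60)&(P[...,0]>.42)],c+' base')
    rect(P[box&(P[...,2]>.113)&(P[...,2]<.128)],c+' plate')
    q=P[box&(P[...,2]>.145)];rect(q,c+' handle');print(np.median(q,0))
    # mouth circle
    k=(np.hypot(P[...,0]-.467,P[...,1]-.009)<.05)&(P[...,2]>.120)&(P[...,2]<.136)
    q=P[k];A=np.c_[2*q[:,:2],np.ones(len(q))];s=np.linalg.lstsq(A,(q[:,:2]**2).sum(1),rcond=None)[0];print(c,'mouth',s[:2],np.sqrt(s[2]+s[0]**2+s[1]**2),cv2.minEnclosingCircle(q[:,:2].astype(np.float32)))
    k=(np.hypot(P[...,0]-.46,P[...,1]+.276)<.085)&(P[...,2]>.0135)&(P[...,2]<.02)
    print(c,'dish',cv2.minEnclosingCircle(P[k][:,:2].astype(np.float32)))
    m=np.hypot(P[...,0]-.467,P[...,1]-.009)<.045
    o=m&((hsv[...,0]<18)|(hsv[...,0]>172))&(hsv[...,1]>70)
    for v,u in np.argwhere(o): print(c,(u,v),hsv[v,u],P[v,u])
```

```text
top base 504 ((0.5034006237983704, 0.2391938418149948), (0.11882826685905457, 0.09173882752656937), 12.454350471496582)
top plate 283 ((0.5033682584762573, 0.24096857011318207), (0.08494081348180771, 0.04355483502149582), 13.909700393676758)
top handle 57 ((0.4860415458679199, 0.23627890646457672), (0.02339172177016735, 0.01481946837157011), 6.8834919929504395)
[0.485  0.2338 0.1704]
top mouth [0.4683 0.0088] 0.03531216929663213 ((0.46872591972351074, 0.009167788550257683), 0.03909361734986305)
top dish ((0.45996373891830444, -0.2794435918331146), 0.06947149336338043)
top (np.int64(299), np.int64(223)) [ 16  75 156] [ 0.5054 -0.0014  0.1277]
top (np.int64(301), np.int64(237)) [12 90 99] [ 0.4669 -0.0041  0.0525]
top (np.int64(301), np.int64(238)) [ 12 109 103] [ 0.4623 -0.0057  0.0766]
top (np.int64(292), np.int64(239)) [ 11  94 130] [0.4585 0.0232 0.0766]
top (np.int64(300), np.int64(239)) [ 11  89 106] [ 0.459  -0.0025  0.076 ]
top (np.int64(301), np.int64(239)) [ 12 105 104] [ 0.459  -0.0058  0.0771]
top (np.int64(292), np.int64(240)) [ 11 142 131] [0.4569 0.0256 0.0475]
top (np.i
[... 4462 characters left out ...]
0.0055]
scene (np.int64(268), np.int64(252)) [ 15  89 210] [ 0.4349 -0.0156 -0.0025]
scene (np.int64(269), np.int64(252)) [ 15  88 211] [ 0.4363 -0.018  -0.0018]
scene (np.int64(270), np.int64(252)) [ 15  87 210] [ 0.4389 -0.0191 -0.003 ]
scene (np.int64(271), np.int64(252)) [ 14  91 208] [ 0.4394 -0.0228 -0.0006]
scene (np.int64(272), np.int64(252)) [ 15  98 210] [ 0.4405 -0.0256  0.0006]
scene (np.int64(274), np.int64(252)) [ 16 115 224] [ 0.4446 -0.0291  0.0002]
scene (np.int64(278), np.int64(252)) [ 16 143 225] [ 0.4542 -0.034  -0.0034]
scene (np.int64(268), np.int64(253)) [ 17 131 226] [ 0.432  -0.0189 -0.0018]
scene (np.int64(271), np.int64(253)) [ 17 134 224] [ 0.4376 -0.0247 -0.0018]
```

Request:
jog_arm(plan="0 0 0 -47 -33 -2.5 1;0 0 0 -47 -33 -2.5 1;0 0 0 -47 -33 -2.5 1;0 0 0 -47 -33 -2.5 0.6;0 0 0 -47 -33 -2.5 0.6")

```text
clock: 0.72
ee_pos: [0.3851, 0.376, 0.2436]
orientation: [-0.536, -3.095, 0.0]
force: [0.8, 1.0, 0.0]
finger_gap: 0.0522
finger_force: 0.0
```

Request:
jog_arm(plan="0 0 0 -47 -33 -2.5 0.6;0 0 0 -47 -33 -2.5 0.6;0 0 0 -47 -33 -2.5 0.6;0 0 -0.14 0 0 0 0.6;0 0 -0.14 0 0 0 0.6")

```text
clock: 1.35
ee_pos: [0.4841, 0.2361, 0.2509]
orientation: [-0.095, -3.139, 0.0]
force: [-0.0, 1.1, -0.7]
finger_gap: 0.0515
finger_force: 0.0
```

Request:
jog_arm(plan="0 0 -0.14 0 0 0 0.6;0 0 -0.14 0 0 0 0.6;0 0 0 0 0 0 0.6")

```text
clock: 1.72
ee_pos: [0.4836, 0.237, 0.2509]
orientation: [0.338, -3.123, 0.0]
force: [0.7, -0.3, -0.4]
finger_gap: 0.0515
finger_force: 0.0
```

```bash
cat >> h.py <<'E'
from scipy.spatial.transform import Rotation as Ro
np.set_printoptions(precision=4,suppress=True)
def st(): return ctrl.state()
def go(target,yaw_deg,s=None):
    "tool-frame shift in mm to world TCP target, and turn (tool axes) to straight down with tool x at yaw"
    s=s or st();R=Ro.from_rotvec(s['orientation'])
    Rt=Ro.from_matrix(np.c_[[np.cos(a:=np.radians(yaw_deg)),np.sin(a),0],[np.sin(a),-np.cos(a),0],[0,0,-1]])
    print('t',round(s['clock'],2),'pos',s['ee_pos'],'yaw',np.degrees(np.arctan2(*R.as_matrix()[[1,0],0])),'q',s['joint_pos'],'F',s['force'],'gap',s['finger_gap'])
    print('turn',(R.inv()*Rt).as_rotvec(),'shift mm',R.inv().apply(np.array(target)-s['ee_pos'])*1e3)
E
python3 - <<'E'
from h import *
from scipy.optimize import minimize
go([.4847,.2375,.1315],192.4)
im=cv2.imread('pics/top0.png').astype(float);T=np.load('top0.npy')
d,_=grab('top');K=d['K'];M=np.linalg.inv(d['world_from_camera'])
o=im[...,2]-im[...,0]
r0,r1,c0,c1=229,246,288,306
win=o[r0:r1,c0:c1];print(win.astype(int))
s=np.linspace(0,1,200)
def arch():
    L=14+np.pi*16/1;tot=28+np.pi*16;l=s*tot
    x=np.where(l<14,-16,np.where(l>tot-14,16,-16*np.cos(np.clip((l-14)/16,0,np.pi))));h=np.where(l<14,l,np.where(l>tot-14,tot-l,14+16*np.sin(np.clip((l-14)/16,0,np.pi))))
    return x/1e3,h/1e3
X,H=arch();H=H-0.000
vv,uu=np.mgrid[r0:r1,c0:c1]
def ren(yaw,lean,cx,cy):
    dd=np.array([np.cos(yaw),np.sin(yaw)]);e=np.array([-dd[1],dd[0]])
    P=np.c_[cx+X*e[0]+H*np.sin(lean)*dd[0],cy+X*e[1]+H*np.sin(lean)*dd[1],.057+H*np.cos(lean),np.ones(200)]
    C=P@M.T;u=K[0,0]*C[:,0]/-C[:,2]+K[0,2];v=K[1,1]*-C[:,1]/-C[:,2]+K[1,2]
    return np.exp(-((uu[...,None]-u)**2+(vv[...,None]-v)**2)/(2*.8**2)).max(-1)
best=[]
for cx in(.465,.467,.469):
  for cy in(.0075,.0095,.0115):
    for y in range(0,360,5):
      for l in range(0,44,6):
        t=ren(np.radians(y),np.radians(l),cx,cy);best.append((np.corrcoef(t.ravel(),win.ravel())[0,1],y,l,cx,cy))
best.sort(reverse=True)
for b in best[:15]:print(b)
E
```

```text
t 1.73 pos [0.4836 0.237  0.2509] yaw -167.6524016453585 q [-0.7317  0.1872  0.2269  1.7817 -0.0454  1.1785  1.2951] F [ 0.6753 -0.3465 -0.3681] gap 0.05147459213175143
turn [-0.0001 -0.0007 -0.0009] shift mm [ -1.2402   0.2834 119.4323]
[[ -5  -8  -8  -5   4   2  -4  -6  -5   2   0  -5   3  14   3 -14 -28 -32]
 [ -8  -8  -5   4   6  -3   0   3   5   7   6   4   7  17  17   2 -19 -32]
 [ -8  -6   5   9  -4  -2   7  10  10  11  11  10  11  13  17  16  -6 -25]
 [ -8   2   9  -2  -2   5  10  11  11  11  12  12  12  11  13  16   9 -17]
 [ -2  11  11   5   7   9  10  11  11  11  11  11  11  11  11  13  10 -13]
 [  3   6   7  11  11  11  11  11  11  11  12  11  11  11  10  10  10 -13]
 [  4  -5   1  10  11  11  11  11  10  11  11  10  11  14   7  -1   6 -11]
 [  0 -10 -21  -1  16  12  10  10  11  10  12  11  15  24  12  -6   4 -12]
 [  2 -12 -50 -17  25  16  10  10  10  10  10  10  16  35  19  -5   3 -16]
 [  1  -4 -29   2  35  17   9  10  10  10  10  10  21  44  27   7   5 -18]
 [  1  -6  -4  29  48  21  10   9  10  12  12  19  37  43  23   9  -3 -23]
 [  1  -5 -10  13  73  72  39  27  24
[... 567 characters left out ...]
, 0.467, 0.0095)
(np.float64(0.6994621845926938), 190, 24, 0.465, 0.0095)
(np.float64(0.6963395293652567), 190, 30, 0.467, 0.0095)
(np.float64(0.6952936065997237), 200, 30, 0.467, 0.0095)
(np.float64(0.6862660977559966), 185, 30, 0.467, 0.0095)
(np.float64(0.6856055622686316), 185, 24, 0.465, 0.0095)
(np.float64(0.6854124700945231), 205, 24, 0.465, 0.0095)
(np.float64(0.6847265682246347), 205, 30, 0.467, 0.0095)
(np.float64(0.6798862846473327), 205, 36, 0.469, 0.0115)
(np.float64(0.6780166461488624), 205, 30, 0.467, 0.0115)
(np.float64(0.6774867523565938), 190, 36, 0.469, 0.0095)
(np.float64(0.6772961265661929), 210, 36, 0.469, 0.0115)
(np.float64(0.6767463204138732), 200, 36, 0.469, 0.0115)
```

Request:
jog_arm(plan="0 0 0 -1 0 55 0.6;0 0 0 0 0 40 0.6;0 0 0 0 0 24.5 0.6;0 0 0 0 0 0 0.6")

```text
clock: 2.28
ee_pos: [0.4833, 0.2366, 0.1299]
orientation: [0.338, -3.119, 0.003]
force: [-0.4, 0.7, 0.8]
finger_gap: 0.0512
finger_force: 0.0
```

Request:
jog_arm(plan="0 0 0 0 0 0 0;0 0 0 0 0 0 0;0 0 0 0 0 0 0;0 0 0 0 0 0 0;0 0 0 0 0 0 0", grip_force=60)

```text
clock: 2.9
ee_pos: [0.4857, 0.2389, 0.1333]
orientation: [-0.341, 3.12, 0.004]
force: [-1.6, 2.9, 6.2]
finger_gap: 0.0135
finger_force: 59.4
```

Run:
```python
from h import *
go([.4847,.2375,.1315],192.4);print(st()['finger_force'],st()['torque'])
```

```text
t 2.9 pos [0.4857 0.2389 0.1333] yaw -167.5323853151046 q [-0.7143  0.3082  0.2149  1.9124 -0.0827  0.9258  1.3287] F [-1.5819  2.9166  6.2432] gap 0.013478280185849697
turn [0.0022 0.0029 0.0012] shift mm [ 1.3066 -1.165   1.8327]
59.382081627845764 [ 0.5975  0.1666 -0.0293]
```

Request:
jog_arm(plan="0 0 0 0 0 -20 0;0 0 0 0 0 -40 0;0 0 0 0 0 -40 0;0 0 0 0 0 -35 0;0 0 0 0 0 0 0")

```text
clock: 3.52
ee_pos: [0.4864, 0.2374, 0.2696]
orientation: [-0.339, 3.118, 0.003]
force: [0.6, -0.3, -1.4]
finger_gap: 0.0133
finger_force: 58.9
```

Run:
```python
from h import *
# J toward 189deg; rod 27mm on the far side of the axis
a=np.radians(189);c=np.array([.467,.010]);r=c-.026*np.array([np.cos(a),np.sin(a)])
go([*r,.265],189);d,P=grab('scene','s1.png')
im=cv2.imread('pics/s1.png')[60:260,170:330];cv2.imwrite('pics/s1c.png',cv2.resize(im,None,fx=3,fy=3,interpolation=cv2.INTER_CUBIC))
```

```text
t 3.52 pos [0.4864 0.2374 0.2696] yaw -167.59376092048268 q [-0.7351  0.1748  0.2317  1.7545 -0.0423  1.2117  1.2952] F [ 0.6444 -0.3481 -1.4485] gap 0.013324861650640124
turn [0.0014 0.0053 0.0595] shift mm [  41.9174 -219.448     4.0726]
```

View pics/s1c.png

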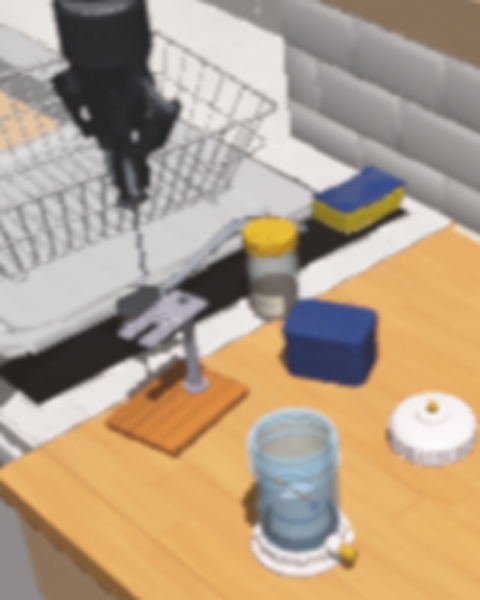

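The hook hangs clear in the gripper above the stand (pixel ~(140,270) in the crop), and the housing mouth is at about (293,435).

Request:
jog_arm(plan="0 0 0 10.5 -55 1 0;0 0 0 10.5 -55 1 0;0 0 0 10.5 -55 1 0;0 0 0.06 10.5 -54.5 1 0;0 0 0 0 0 0 0", grip_force=80)

```text
clock: 4.2
ee_pos: [0.4895, 0.0079, 0.2611]
orientation: [0.231, -3.129, 0.004]
force: [-0.0, 0.6, -0.6]
finger_gap: 0.0129
finger_force: 80.0
```

Run:
```python
from h import *
a=np.radians(189);c=np.array([.467,.010]);r=c-.026*np.array([np.cos(a),np.sin(a)])
d,P=grab('scene','s2.png');d2,Q=grab('top','t2.png');go([*r,.265],189)
a=cv2.imread('pics/s2.png')[100:250,210:330];b=cv2.imread('pics/t2.png')[195:265,260:340]
a=cv2.resize(a,None,fx=3.3,fy=3.3);b=cv2.resize(b,None,fx=4.9,fy=4.9);a=a
H=max(a.shape[0],b.shape[0]);f=lambda i:cv2.copyMakeBorder(i,0,H-i.shape[0],0,0,cv2.BORDER_CONSTANT)
cv2.imwrite('pics/c2.png',np.hstack([f(a),f(b)]))
# rod & J pts: below .26 within 5cm of axis above mouth
for n,X in(('S',P),('T',Q)):
    k=(np.hypot(X[...,0]-.475,X[...,1]-.01)<.06)&(X[...,2]>.14)&(X[...,2]<.245)
    q=X[k];
    for lo in(.14,.16,.18,.2,.22):
        w=q[(q[:,2]>lo)&(q[:,2]<lo+.02)]
        if len(w):print(n,lo,len(w),np.median(w,0),w.min(0),w.max(0))
```

```text
t 4.3 pos [0.4901 0.0136 0.2613] yaw -171.06515405237352 q [-0.4876  0.0907  0.4007  1.8724 -0.0382  1.1889  1.6527] F [ 0.1031  0.8181 -1.4046] gap 0.013166411277949597
turn [ 0.0003 -0.0029 -0.0011] shift mm [-2.6525  0.012  -3.6886]
S 0.16 24 [0.4812 0.0069 0.1695] [0.4643 0.0033 0.1626] [0.4899 0.0144 0.1774]
S 0.18 13 [0.4884 0.008  0.1919] [0.4842 0.0058 0.1822] [0.4905 0.0097 0.1999]
S 0.2 13 [0.4864 0.0077 0.2102] [0.4832 0.0044 0.2017] [0.4882 0.0132 0.2189]
S 0.22 13 [0.4869 0.0072 0.2278] [0.4847 0.0057 0.221 ] [0.4897 0.0089 0.2391]
```

View pics/c2.png

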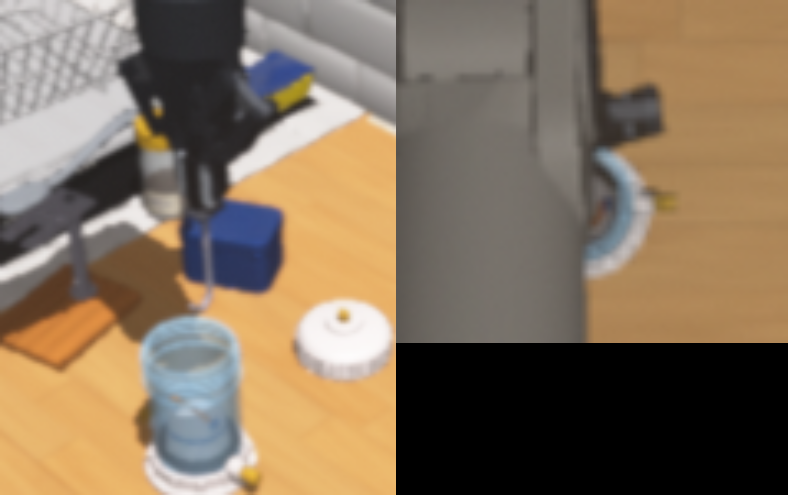

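Left: J tip (198,310) above the housing mouth, with the rod to the far side of the axis, as planned. Right: the arm covers the mouth in the top view.

Request:
jog_arm(plan="0 0 0 -3 0 0 0;0 0 0 0 0 25 0;0 0 0 0 0 25 0;0 0 0 0 0 15 0;0 0 0 0 0 0 0")

```text
clock: 4.92
ee_pos: [0.4934, 0.0153, 0.1967]
orientation: [0.249, -3.129, 0.001]
force: [0.2, -0.3, -0.8]
finger_gap: 0.0134
finger_force: 80.0
```

Request:
jog_arm(plan="0 0 0 0 0 8 0;0 0 0 0 0 8 0;0 0 0 0 0 6 0;0 0 0 0 0 4 0;0 0 0 0 0 0 0")

```text
clock: 5.55
ee_pos: [0.4939, 0.0144, 0.1715]
orientation: [0.247, -3.131, -0.0]
force: [0.3, 0.4, -0.6]
finger_gap: 0.0129
finger_force: 80.0
```

Run:
```python
from h import *
a=np.radians(189);c=np.array([.467,.010]);r=c-.026*np.array([np.cos(a),np.sin(a)])
go([*r,.157],189)
```

```text
t 5.55 pos [0.4939 0.0144 0.1715] yaw -170.99658028123991 q [-0.4671  0.1906  0.397   1.9799 -0.0878  0.9879  1.6999] F [ 0.3204  0.3943 -0.5866] gap 0.012935108417898494
turn [ 0.     -0.0005  0.0001] shift mm [ 1.3037 -0.1763 14.5174]
```

Request:
jog_arm(plan="0 0 0 1 0 5 0;0 0 0 0 0 5 0;0 0 0 0 0 4 0;0 0 0 0 0 0 0")

```text
clock: 6.05
ee_pos: [0.4929, 0.0143, 0.1574]
orientation: [0.247, -3.131, 0.0]
force: [0.3, -0.4, -1.0]
finger_gap: 0.013
finger_force: 80.0
```

Request:
jog_arm(plan="0 0 0 4 0 0 0;0 0 0 4 0 0 0;0 0 0 4 0 0 0;0 0 0 0 0 0 0")

```text
clock: 6.55
ee_pos: [0.4809, 0.0124, 0.1579]
orientation: [-0.247, 3.132, 0.001]
force: [-0.3, -0.4, -1.5]
finger_gap: 0.0138
finger_force: 80.0
```

Request:
jog_arm(plan="0 0 0 3 0 0 0;0 0 0 3 0 0 0;0 0 0 3 0 0 0;0 0 0 0 0 0 0")

```text
clock: 7.05
ee_pos: [0.4721, 0.011, 0.1578]
orientation: [0.247, -3.132, -0.0]
force: [-0.3, -0.2, -0.7]
finger_gap: 0.0128
finger_force: 80.0
```

Request:
jog_arm(plan="0 0 0 2.5 0 0 0;0 0 0 2.5 0 0 0;0 0 0 2 0 0 0;0 0 0 0 0 0 0")

```text
clock: 7.55
ee_pos: [0.4653, 0.01, 0.1578]
orientation: [-0.247, 3.132, 0.0]
force: [0.2, 0.1, -0.7]
finger_gap: 0.0131
finger_force: 80.0
```

Run:
```python
from h import *
go([.464,.0095,.157],189)
d,P=grab('scene','s3.png')
cv2.imwrite('pics/c3.png',cv2.resize(cv2.imread('pics/s3.png')[170:260,235:305],None,fx=6,fy=6,interpolation=cv2.INTER_CUBIC))
```

```text
t 7.55 pos [0.4653 0.01   0.1578] yaw -170.9916531833002 q [-0.4741  0.1533  0.3974  2.0562 -0.0732  0.9451  1.6901] F [ 0.1927  0.0783 -0.6647] gap 0.01306842037413587
turn [0.0002 0.     0.0001] shift mm [ 1.3778 -0.239   0.7818]
```

View pics/c3.png

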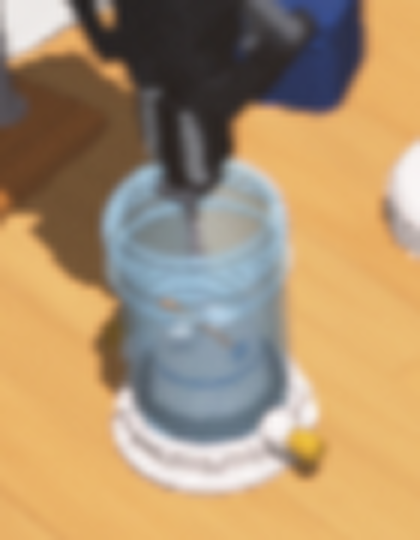

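Scene crop: the hook rod goes down into the mouth at (193,230), and the orange loop spans roughly (165,300)–(225,340). No contact force so far.

Request:
jog_arm(plan="0 0 0 1 0 -4 0;0 0 0 0 0 -4 0;0 0 0 0 0 -4 0;0 0 0 0 0 -2 0;0 0 0 0 0 0 0")

```text
clock: 8.22
ee_pos: [0.4646, 0.0098, 0.172]
orientation: [-0.247, 3.131, 0.0]
force: [-0.9, 0.0, -0.4]
finger_gap: 0.0133
finger_force: 80.0
```

Request:
jog_arm(plan="0 0 0 0 0 -1 0;0 0 0 0 0 -1 0;0 0 0 0 0 -1 0;0 0 0 0 0 -1 0;0 0 0 0 0 -1 0")

```text
clock: 8.85
ee_pos: [0.4644, 0.0098, 0.1768]
orientation: [0.247, -3.132, -0.0]
force: [0.5, 0.1, -2.8]
finger_gap: 0.0128
finger_force: 80.0
```

Request:
jog_arm(plan="0 0 0 0 0 -0.6 0;0 0 0 0 0 -0.6 0;0 0 0 0 0 -0.6 0;0 0 0 0 0 -0.6 0;0 0 0 0 0 -0.6 0")

```text
clock: 9.48
ee_pos: [0.4645, 0.0098, 0.1796]
orientation: [-0.247, 3.132, 0.0]
force: [1.2, 0.8, -6.9]
finger_gap: 0.0131
finger_force: 79.4
```

Request:
jog_arm(plan="0 0 0 0 0 -0.5 0;0 0 0 0 0 -0.5 0;0 0 0 0 0 -0.5 0;0 0 0 0 0 -0.5 0;0 0 0 0 0 -0.5 0")

```text
clock: 10.1
ee_pos: [0.4643, 0.0098, 0.1821]
orientation: [0.247, -3.132, -0.0]
force: [3.0, 0.0, -8.6]
finger_gap: 0.0134
finger_force: 79.0
```

Request:
jog_arm(plan="0 0 0 0 0 -0.5 0;0 0 0 0 0 -0.5 0;0 0 0 0 0 -0.5 0;0 0 0 0 0 -0.5 0;0 0 0 0 0 -0.5 0")

```text
clock: 10.72
ee_pos: [0.4643, 0.0098, 0.1847]
orientation: [0.247, -3.132, -0.0]
force: [1.1, 1.0, -10.9]
finger_gap: 0.0129
finger_force: 78.8
```

Request:
jog_arm(plan="0 0 0 0 0 -0.5 0;0 0 0 0 0 -0.5 0;0 0 0 0 0 -0.5 0;0 0 0 0 0 -0.5 0;0 0 0 0 0 -0.5 0")

```text
clock: 11.35
ee_pos: [0.4645, 0.0098, 0.1874]
orientation: [-0.247, 3.132, 0.0]
force: [1.2, -0.2, -8.9]
finger_gap: 0.0132
finger_force: 78.8
```

Request:
jog_arm(plan="0 0 0 0 0 -0.5 0;0 0 0 0 0 -0.5 0;0 0 0 0 0 -0.5 0;0 0 0 0 0 -0.5 0;0 0 0 0 0 -0.5 0")

```text
clock: 11.98
ee_pos: [0.4649, 0.0097, 0.1906]
orientation: [-0.247, 3.131, 0.0]
force: [-0.1, 0.3, -1.8]
finger_gap: 0.0132
finger_force: 79.5
```

Request:
jog_arm(plan="0 0 0 0 0 -0.5 0;0 0 0 0 0 -0.5 0;0 0 0 0 0 -0.5 0;0 0 0 0 0 -0.5 0;0 0 0 0 0 -0.5 0")

```text
clock: 12.6
ee_pos: [0.4646, 0.0098, 0.1923]
orientation: [-0.247, 3.132, 0.0]
force: [-0.2, -0.0, -2.4]
finger_gap: 0.0131
finger_force: 79.5
```

Run:
```python
from h import *
go([.464,.0095,.32],189)
d,P=grab('scene','s4.png')
cv2.imwrite('pics/c4.png',cv2.resize(cv2.imread('pics/s4.png')[170:260,235:305],None,fx=6,fy=6,interpolation=cv2.INTER_CUBIC))
```

```text
t 12.6 pos [0.4646 0.0098 0.1923] yaw -170.99112311016535 q [-0.4841  0.1066  0.3994  2.0185 -0.0486  1.0252  1.6665] F [-0.1872 -0.0382 -2.361 ] gap 0.013107170029520937
turn [0.0001 0.0002 0.0002] shift mm [   0.5721   -0.2296 -127.6926]
```

View pics/c4.png

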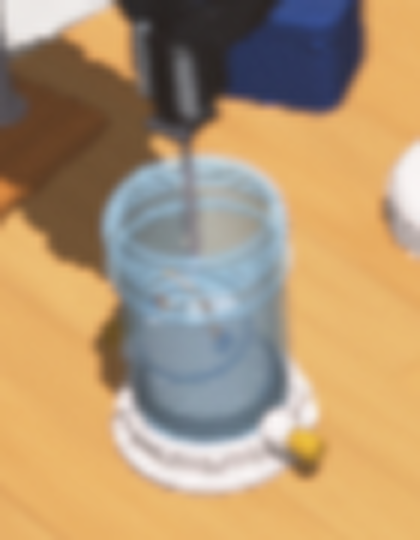

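The cartridge has risen: its foot rim is now at (185,375) and the loop still hangs on the J. I'll re-centre the J's cup over the axis and lift out.

Request:
jog_arm(plan="0 0 0 -2.5 0 -2 0;0 0 0 -2.5 0 -3 0;0 0 0 -2.5 0 -4 0;0 0 0 -2 0 -5 0;0 0 0 0 0 -5 0")

```text
clock: 13.28
ee_pos: [0.4741, 0.0113, 0.2117]
orientation: [-0.247, 3.132, 0.0]
force: [-0.6, 0.1, -2.8]
finger_gap: 0.0133
finger_force: 79.5
```

Request:
jog_arm(plan="0 0 0 0 0 -6 0;0 0 0 0 0 -7 0;0 0 0 0 0 -7 0;0 0 0 0 0 -7 0;0 0 0 0 0 -7 0")

```text
clock: 13.9
ee_pos: [0.4739, 0.0113, 0.2458]
orientation: [-0.247, 3.132, 0.0]
force: [-0.3, 0.5, -3.0]
finger_gap: 0.0132
finger_force: 79.5
```

Request:
jog_arm(plan="0 0 0 0 0 -8 0;0 0 0 0 0 -8 0;0 0 0 0 0 -8 0;0 0 0 0 0 -8 0;0 0 0 0 0 -8 0")

```text
clock: 14.52
ee_pos: [0.4739, 0.0113, 0.2858]
orientation: [-0.247, 3.132, 0.0]
force: [-0.2, -0.5, -2.8]
finger_gap: 0.0131
finger_force: 79.5
```

Request:
jog_arm(plan="0 0 0 0 0 -9 0;0 0 0 0 0 -9 0;0 0 0 0 0 -8 0;0 0 0 0 0 -5 0;0 0 0 0 0 0 0")

```text
clock: 15.15
ee_pos: [0.4741, 0.0113, 0.3166]
orientation: [-0.247, 3.131, 0.0]
force: [-0.2, 0.5, -2.3]
finger_gap: 0.0134
finger_force: 79.5
```

Run:
```python
from h import *
# target: cup (10 mm along J from rod) over dish centre
a=np.radians(189);r=np.array([.4586,-.2775])-.010*np.array([np.cos(a),np.sin(a)])
go([*r,.32],189)
d,P=grab('scene','s5.png')
hsv=cv2.cvtColor(cv2.imread('pics/s5.png'),cv2.COLOR_BGR2HSV)
k=(np.hypot(P[...,0]-.467,P[...,1]-.01)<.06)&(P[...,2]>.137)&(P[...,2]<.2)
q=P[k];print(len(q),q.min(0),q.max(0),np.median(q,0))
cv2.imwrite('pics/c5.png',cv2.resize(cv2.imread('pics/s5.png')[80:260,220:320],None,fx=3.3,fy=3.3,interpolation=cv2.INTER_CUBIC))
```

```text
t 15.15 pos [0.4741 0.0113 0.3166] yaw -170.98643919928952 q [-0.5022  0.0153  0.3951  1.8217 -0.0063  1.305   1.6226] F [-0.1891  0.4764 -2.3129] gap 0.013365859878968349
turn [0.0001 0.0007 0.0002] shift mm [  50.528  -282.8338   -3.4254]
463 [ 0.4346 -0.0193  0.1431] [0.4848 0.0333 0.2   ] [ 0.4537 -0.0022  0.1795]
```

View pics/c5.png

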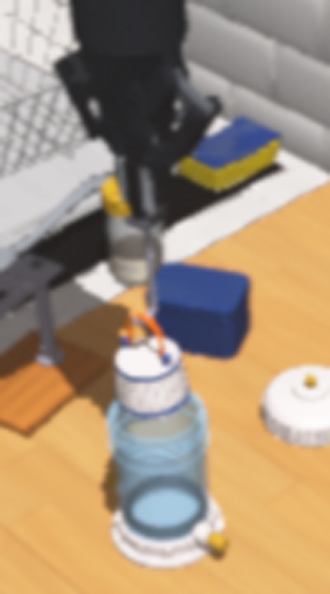

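The cartridge hangs upright on the J by the loop (150,325), clear of the mouth (155,410).

Request:
jog_arm(plan="0 0 0 0.5 -3 -4 0;0 0 0 1 -6 -4 0;0 0 0 1.7 -9 -3 0;0 0 0 2.1 -12 0 0;0 0 0 2.1 -12 0 0")

```text
clock: 15.82
ee_pos: [0.473, -0.0326, 0.3272]
orientation: [0.246, -3.132, 0.0]
force: [-0.5, -0.9, -2.9]
finger_gap: 0.0131
finger_force: 79.5
```

Request:
jog_arm(plan="0 0 0 2.1 -12 0 0;0 0 0 2.1 -12 0 0;0 0 0 2.1 -12 0 0;0 0 0 2.1 -12 0 0;0 0 0 2.1 -12 0 0")

```text
clock: 16.45
ee_pos: [0.4722, -0.093, 0.3273]
orientation: [-0.247, 3.132, 0.0]
force: [0.1, -1.2, -2.6]
finger_gap: 0.0131
finger_force: 79.5
```

Request:
jog_arm(plan="0 0 0 2.1 -12 0 0;0 0 0 2.1 -12 0 0;0 0 0 2.1 -12 0 0;0 0 0 2.1 -12 0 0;0 0 0 2.1 -12 0 0")

```text
clock: 17.08
ee_pos: [0.4712, -0.154, 0.3273]
orientation: [-0.247, 3.132, 0.0]
force: [-0.5, 0.4, -2.8]
finger_gap: 0.013
finger_force: 79.5
```

Request:
jog_arm(plan="0 0 0 2.2 -12 0 0;0 0 0 2.2 -12 0 0;0 0 0 2.2 -12 0 0;0 0 0 2.2 -12 0 0;0 0 0 2.2 -12 0 0")

```text
clock: 17.7
ee_pos: [0.4697, -0.2149, 0.3273]
orientation: [-0.247, 3.132, 0.0]
force: [-0.1, 0.7, -2.5]
finger_gap: 0.0131
finger_force: 79.5
```

Request:
jog_arm(plan="0 0 0 2.2 -12 0 0;0 0 0 2.2 -12 0 0;0 0 0 1.8 -10 0 0;0 0 0 1.4 -8 0 0;0 0 0 1.1 -6 0 0")

```text
clock: 18.32
ee_pos: [0.4686, -0.2634, 0.3272]
orientation: [0.247, -3.132, -0.0]
force: [0.4, 0.1, -1.5]
finger_gap: 0.0132
finger_force: 79.5
```

Request:
jog_arm(plan="0 0 0 1 -5 0 0;0 0 0 0.7 -4 0 0;0 0 0 0.6 -3 0 0;0 0 0 0.1 -1 0 0;0 0 0 0 0 0 0")

```text
clock: 18.95
ee_pos: [0.4684, -0.276, 0.3272]
orientation: [-0.247, 3.132, 0.0]
force: [-0.9, -0.4, -3.0]
finger_gap: 0.0134
finger_force: 79.5
```

Run:
```python
from h import *
a=np.radians(189);r=np.array([.4586,-.2775])-.010*np.array([np.cos(a),np.sin(a)])
go([*r,.32],189)
d,P=grab('scene','s6.png');im=cv2.imread('pics/s6.png')
k=(np.hypot(P[...,0]-.459,P[...,1]+.277)<.06)&(P[...,2]>.12)&(P[...,2]<.25)
for lo in np.arange(.12,.25,.01):
    w=P[k&(P[...,2]>lo)&(P[...,2]<lo+.01)]
    if len(w)>3:print(round(lo,2),len(w),w.min(0),w.max(0))
```

```text
t 18.95 pos [ 0.4684 -0.276   0.3272] yaw -170.980149355256 q [-0.1268  0.1767  0.6761  1.6654 -0.1134  1.3394  2.296 ] F [-0.9365 -0.3925 -2.961 ] gap 0.013365561246955926
turn [0.0002 0.     0.0003] shift mm [-0.1335  0.0638  7.2434]
0.15 13 [ 0.4298 -0.3038  0.1561] [ 0.4636 -0.2686  0.1596]
0.16 96 [ 0.4289 -0.3063  0.1601] [ 0.4766 -0.2605  0.17  ]
0.17 92 [ 0.4288 -0.3048  0.1701] [ 0.4792 -0.2552  0.1799]
0.18 97 [ 0.4294 -0.3035  0.18  ] [ 0.4715 -0.2632  0.1899]
0.19 296 [ 0.4318 -0.3019  0.1901] [ 0.478  -0.2541  0.2   ]
0.2 41 [ 0.4352 -0.2991  0.2001] [ 0.4749 -0.2568  0.21  ]
0.21 15 [ 0.4506 -0.2969  0.2106] [ 0.4587 -0.2583  0.2192]
0.22 18 [ 0.4516 -0.2912  0.2203] [ 0.4597 -0.2603  0.2299]
0.23 37 [ 0.4459 -0.2854  0.2304] [ 0.4682 -0.2665  0.2399]
0.24 11 [ 0.4636 -0.2772  0.2425] [ 0.4687 -0.2724  0.2498]
```

Request:
jog_arm(plan="0 0 0 0 0 6 0;0 0 0 0 0 12 0;0 0 0 0 0 14 0;0 0 0 0 0 14 0;0 0 0 0 0 14 0")

```text
clock: 19.62
ee_pos: [0.4681, -0.276, 0.266]
orientation: [0.247, -3.131, -0.001]
force: [-0.0, 1.3, -2.6]
finger_gap: 0.013
finger_force: 79.5
```

Request:
jog_arm(plan="0 0 0 0 0 14 0;0 0 0 0 0 14 0;0 0 0 0 0 14 0;0 0 0 0 0 12 0;0 0 0 0 0 9 0")

```text
clock: 20.25
ee_pos: [0.4682, -0.276, 0.2034]
orientation: [0.247, -3.132, -0.0]
force: [-0.0, 0.3, -2.3]
finger_gap: 0.0133
finger_force: 79.5
```

Request:
jog_arm(plan="0 0 0 0 0 6 0;0 0 0 0 0 4 0;0 0 0 0 0 3 0;0 0 0 0 0 2 0;0 0 0 0 0 2 0")

```text
clock: 20.88
ee_pos: [0.4685, -0.2762, 0.1873]
orientation: [-0.247, 3.131, -0.0]
force: [-0.2, -1.1, -3.3]
finger_gap: 0.0131
finger_force: 79.5
```

Request:
jog_arm(plan="0 0 0 0 0 1.5 0;0 0 0 0 0 1.5 0;0 0 0 0 0 1.5 0;0 0 0 0 0 1.5 0;0 0 0 0 0 1.5 0")

```text
clock: 21.5
ee_pos: [0.4684, -0.2761, 0.1797]
orientation: [-0.247, 3.132, 0.0]
force: [0.9, -0.3, -2.0]
finger_gap: 0.0131
finger_force: 79.5
```

```bash
cat > m.py <<'E'
from h import *
import sys
go([.4684,-.276,.165],189)
d,P=grab('scene',sys.argv[1]);
k=(np.hypot(P[...,0]-.459,P[...,1]+.277)<.05)&(P[...,2]>.02)&(P[...,2]<.14)
for lo in np.arange(.02,.14,.01):
    w=P[k&(P[...,2]>lo)&(P[...,2]<lo+.01)]
    if len(w)>3:print(round(lo,2),len(w),w.min(0),w.max(0))
E
python3 m.py s7.png
```

```text
t 21.5 pos [ 0.4684 -0.2761  0.1797] yaw -170.98415823517425 q [-0.0754  0.3073  0.6442  1.8665 -0.2128  1.0366  2.3837] F [ 0.8807 -0.321  -2.0372] gap 0.013122300406805282
turn [0.0001 0.0001 0.0003] shift mm [-0.0533  0.0788 14.6731]
0.02 71 [ 0.4288 -0.3048  0.0202] [ 0.4716 -0.2611  0.0298]
0.03 77 [ 0.4296 -0.3032  0.0301] [ 0.4774 -0.2558  0.0394]
0.04 143 [ 0.4309 -0.3019  0.0403] [ 0.4767 -0.2544  0.05  ]
0.05 160 [ 0.432  -0.3007  0.05  ] [ 0.4783 -0.2547  0.0597]
0.06 13 [ 0.4527 -0.2979  0.0609] [ 0.4616 -0.2585  0.068 ]
0.07 12 [ 0.4505 -0.2917  0.0703] [ 0.4582 -0.2601  0.0797]
0.08 32 [ 0.4455 -0.2889  0.0801] [ 0.4656 -0.2627  0.0896]
0.09 9 [ 0.4444 -0.2805  0.0902] [ 0.4672 -0.2752  0.0991]
0.1 5 [ 0.4637 -0.2761  0.1012] [ 0.468  -0.2737  0.1071]
0.11 8 [ 0.4642 -0.2768  0.1103] [ 0.4685 -0.2738  0.1187]
0.12 8 [ 0.464  -0.2774  0.1206] [ 0.468  -0.2735  0.1298]
0.13 5 [ 0.4637 -0.2774  0.1312] [ 0.4674 -0.2754  0.1388]
```

Request:
jog_arm(plan="0 0 0 0 0 1 0;0 0 0 0 0 1 0;0 0 0 0 0 1 0;0 0 0 0 0 1 0;0 0 0 0 0 1 0")

```text
clock: 22.18
ee_pos: [0.4683, -0.2761, 0.1747]
orientation: [-0.247, 3.132, 0.0]
force: [-0.2, 0.6, -1.4]
finger_gap: 0.0132
finger_force: 79.6
```

Request:
jog_arm(plan="0 0 0 0 0 1 0;0 0 0 0 0 1 0;0 0 0 0 0 1 0;0 0 0 0 0 1 0;0 0 0 0 0 0 0")

```text
clock: 22.8
ee_pos: [0.4683, -0.2761, 0.1707]
orientation: [0.247, -3.132, -0.0]
force: [0.5, 0.1, -1.6]
finger_gap: 0.013
finger_force: 79.8
```

```bash
python3 m.py s8.png
```

```text
t 22.8 pos [ 0.4683 -0.2761  0.1707] yaw -170.98855550186747 q [-0.0705  0.318   0.6403  1.8761 -0.2213  1.0187  2.3909] F [ 0.4584  0.1405 -1.575 ] gap 0.012962548058831642
turn [ 0.0002 -0.0001  0.0002] shift mm [-0.1347  0.0379  5.698 ]
0.02 68 [ 0.4309 -0.3048  0.0203] [ 0.4727 -0.2569  0.0299]
0.03 80 [ 0.4303 -0.3034  0.03  ] [ 0.4738 -0.2583  0.04  ]
0.04 240 [ 0.433  -0.3016  0.0402] [ 0.4802 -0.2556  0.0495]
0.05 19 [ 0.45   -0.2995  0.0501] [ 0.4628 -0.2556  0.0594]
0.06 10 [ 0.4531 -0.2941  0.0612] [ 0.4606 -0.262   0.068 ]
0.07 26 [ 0.4463 -0.2926  0.0715] [ 0.4662 -0.2639  0.0799]
0.08 16 [ 0.4468 -0.2888  0.0802] [ 0.4685 -0.2715  0.0884]
0.09 6 [ 0.4638 -0.2773  0.0909] [ 0.4678 -0.2746  0.0979]
0.1 8 [ 0.464  -0.2766  0.1005] [ 0.4671 -0.2733  0.1099]
0.11 6 [ 0.4628 -0.2772  0.115 ] [ 0.4689 -0.2732  0.1196]
0.12 7 [ 0.4652 -0.2777  0.1204] [ 0.4688 -0.2729  0.1258]
0.13 7 [ 0.4637 -0.2782  0.1303] [ 0.4669 -0.2756  0.1397]
```

Request:
jog_arm(plan="0 0 0 0 0 2 0;0 0 0 0 0 2 0;0 0 0 0 0 2 0;0 0 0 0 0 2 0;0 0 0 0 0 1.5 0")

```text
clock: 23.48
ee_pos: [0.4683, -0.2761, 0.1611]
orientation: [0.247, -3.132, -0.0]
force: [0.3, 0.1, -0.3]
finger_gap: 0.0129
finger_force: 79.8
```

Request:
jog_arm(plan="0 0 0 0 0 0 0;0 0 0 -1.5 0 0 0;0 0 0 -2 0 0 0;0 0 0 -2 0 0 0;0 0 0 -2 0 0 0")

```text
clock: 24.1
ee_pos: [0.476, -0.2749, 0.1613]
orientation: [-0.247, 3.132, 0.0]
force: [0.2, -0.1, -1.0]
finger_gap: 0.0131
finger_force: 79.8
```

```bash
python3 m.py s9.png;python3 - <<'E'
import cv2
cv2.imwrite('pics/c9.png',cv2.resize(cv2.imread('pics/s9.png')[200:330,290:390],None,fx=4.5,fy=4.5,interpolation=cv2.INTER_CUBIC))
E
```

```text
t 24.1 pos [ 0.476  -0.2749  0.1613] yaw -170.98306616219884 q [-0.0663  0.3406  0.6319  1.872  -0.2362  1.0038  2.3944] F [ 0.2413 -0.1318 -0.9591] gap 0.013109630534706535
turn [0.     0.0001 0.0003] shift mm [ 7.6447  0.0954 -3.6996]
0.02 66 [ 0.4299 -0.3048  0.0201] [ 0.4747 -0.2566  0.03  ]
0.03 73 [ 0.4307 -0.3029  0.0304] [ 0.4733 -0.2574  0.0399]
0.04 241 [ 0.432  -0.3028  0.0402] [ 0.4811 -0.2557  0.0499]
0.05 19 [ 0.4504 -0.2987  0.0508] [ 0.4648 -0.2564  0.0594]
0.06 23 [ 0.4534 -0.2936  0.0604] [ 0.4749 -0.2613  0.0697]
0.07 25 [ 0.453  -0.2903  0.0701] [ 0.4734 -0.2632  0.0794]
0.08 15 [ 0.4552 -0.2853  0.0802] [ 0.4763 -0.271   0.089 ]
0.09 5 [ 0.4717 -0.2759  0.0916] [ 0.4762 -0.2742  0.0967]
0.1 6 [ 0.4723 -0.276   0.1006] [ 0.4749 -0.2728  0.1069]
0.11 7 [ 0.4708 -0.2763  0.1114] [ 0.4749 -0.2715  0.1173]
0.12 8 [ 0.4713 -0.2761  0.1208] [ 0.476  -0.2718  0.1295]
```

View pics/c9.png

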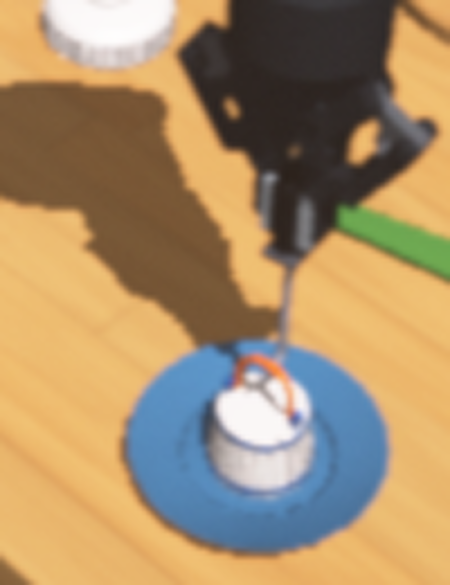

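Scene crop: the cartridge stands upright mid-dish (262,435), the loop is upright (265,370) and the rod is behind it (285,310). I'll drop a bit more and back out.

Request:
jog_arm(plan="0 0 0 0 0 2 0;0 0 0 0 0 2 0;0 0 0 0 0 0 0;0 0 0 -2 0 0 0;0 0 0 -2 0 0 0")

```text
clock: 24.78
ee_pos: [0.4799, -0.2743, 0.1573]
orientation: [-0.247, 3.132, 0.0]
force: [0.4, 0.2, -1.2]
finger_gap: 0.0131
finger_force: 79.8
```

Request:
jog_arm(plan="0 0 0 -2 0 0 0;0 0 0 -2 0 0 0;0 0 0 -2 0 0 0;0 0 0 -2 0 0 0;0 0 0 -2 0 0 0")

```text
clock: 25.4
ee_pos: [0.4897, -0.2727, 0.1573]
orientation: [-0.247, 3.132, 0.0]
force: [0.2, 0.5, -1.0]
finger_gap: 0.0131
finger_force: 79.8
```

Request:
jog_arm(plan="0 0 0 -3 0 0 0;0 0 0 -3 0 0 0;0 0 0 -4 0 0 0;0 0 0 -5 0 0 0;0 0 0 -5 0 0 0")

```text
clock: 26.02
ee_pos: [0.5098, -0.2695, 0.1572]
orientation: [-0.247, 3.132, 0.0]
force: [0.1, 0.2, -1.3]
finger_gap: 0.0133
finger_force: 79.8
```

```bash
python3 m.py s10.png;python3 - <<'E'
import cv2
cv2.imwrite('pics/c10.png',cv2.resize(cv2.imread('pics/s10.png')[230:330,300:390],None,fx=5,fy=5,interpolation=cv2.INTER_CUBIC))
E
```

```text
t 26.02 pos [ 0.5098 -0.2695  0.1572] yaw -170.97846671722826 q [-0.0687  0.3941  0.6139  1.8127 -0.2633  1.0169  2.3772] F [ 0.0547  0.2212 -1.3374] gap 0.013311062119490473
turn [0.0001 0.0001 0.0004] shift mm [41.874   0.0539 -7.7616]
0.02 76 [ 0.4303 -0.3037  0.02  ] [ 0.4728 -0.2569  0.0299]
0.03 71 [ 0.432  -0.3017  0.0302] [ 0.4727 -0.2566  0.0399]
0.04 251 [ 0.433  -0.3011  0.0402] [ 0.4799 -0.2561  0.0498]
0.05 21 [ 0.4502 -0.2998  0.0503] [ 0.5028 -0.2563  0.0592]
0.06 23 [ 0.4534 -0.2955  0.0606] [ 0.507  -0.2608  0.0699]
0.07 25 [ 0.4533 -0.2914  0.0705] [ 0.5072 -0.2627  0.08  ]
0.08 11 [ 0.4555 -0.2856  0.0805] [ 0.5074 -0.2664  0.0888]
0.09 6 [ 0.5048 -0.2709  0.0923] [ 0.5086 -0.2673  0.0994]
0.1 5 [ 0.5063 -0.2709  0.1002] [ 0.508  -0.2686  0.1076]
0.11 6 [ 0.5054 -0.2705  0.1104] [ 0.5083 -0.2672  0.1196]
0.12 7 [ 0.5056 -0.2716  0.1212] [ 0.508  -0.2667  0.13  ]
```

View pics/c10.png

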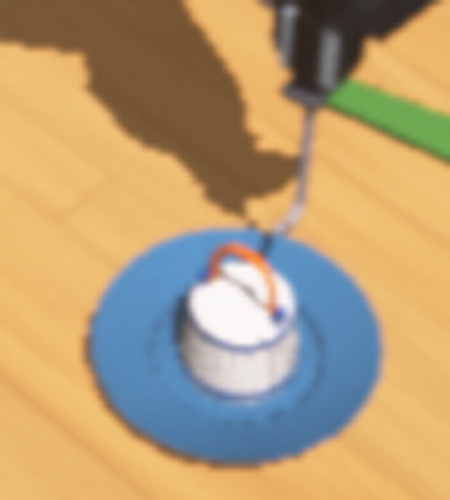

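Crop: the J tip (265,240) is clear behind the loop (245,262); cartridge still upright mid-dish. I'll lift and return to the stand.

Request:
jog_arm(plan="0 0 0 -2 0 -15 0;0 0 0 0 0 -30 0;0 0 0 0 0 -35 0;0 0 0 0 0 -30 0;0 0 0 0 0 -10 0")

```text
clock: 26.7
ee_pos: [0.5121, -0.2703, 0.2802]
orientation: [-0.246, 3.128, -0.003]
force: [-0.6, -0.6, -0.7]
finger_gap: 0.0131
finger_force: 79.8
```

Request:
jog_arm(plan="0 0 0 -3 20 0 0;0 0 0 -5 42 0 0;0 0 0 -5 42 0 0;0 0 0 -5 42 0 0;0 0 0 -5 42 0 0")

```text
clock: 27.32
ee_pos: [0.5038, -0.0787, 0.2768]
orientation: [0.246, -3.131, -0.0]
force: [0.5, -0.2, -0.4]
finger_gap: 0.0133
finger_force: 79.8
```

Request:
jog_arm(plan="0 0 0 -5 42 0 0;0 0 0 -5 42 0 0;0 0 0 -5 42 0 0;0 0 0 -5 42 0 0;0 0 0 -4 42 0 0")

```text
clock: 27.95
ee_pos: [0.4947, 0.1322, 0.2768]
orientation: [0.246, -3.131, 0.0]
force: [0.8, -0.2, -0.2]
finger_gap: 0.0129
finger_force: 79.8
```

Request:
jog_arm(plan="0 0 0 -4 42 0 0;0 0 0 -4 42 0 0;0 0 0 -2 20 0 0;0 0 -0.06 0 0 0 0;0 0 0 0 0 0 0")

```text
clock: 28.58
ee_pos: [0.4891, 0.2342, 0.2769]
orientation: [0.337, -3.123, 0.002]
force: [-0.0, 0.4, -1.1]
finger_gap: 0.0125
finger_force: 79.9
```

Run:
```python
from h import *
go([.4857,.2385,.265],192.4)
```

```text
t 28.57 pos [0.4891 0.2342 0.2769] yaw -167.66552085849912 q [-0.7962  0.1785  0.3119  1.7387 -0.0568  1.2344  1.316 ] F [-0.0046  0.3901 -1.0523] gap 0.012467616217887962
turn [-0.0011 -0.0008 -0.0011] shift mm [ 2.3587  4.9723 11.9393]
```

Request:
jog_arm(plan="0 0 0 2.4 5 0 0;0 0 0 0 0 20 0;0 0 0 0 0 30 0;0 0 0 0 0 10 0;0 0 0 0 0 0 0")

```text
clock: 29.2
ee_pos: [0.4853, 0.2395, 0.2171]
orientation: [0.34, -3.122, 0.001]
force: [0.6, 0.1, -0.6]
finger_gap: 0.0129
finger_force: 79.9
```

Request:
jog_arm(plan="0 0 0 0 0 0 0;0 0 0 0 0 0 0")

```text
clock: 29.45
ee_pos: [0.4862, 0.2401, 0.2184]
orientation: [-0.34, 3.121, 0.002]
force: [-1.0, -0.8, -1.2]
finger_gap: 0.0129
finger_force: 79.9
```

Run:
```python
from h import *
go([.4856,.2385,.1365],192.4)
d,P=grab('scene','s11.png')
k=(np.hypot(P[...,0]-.4857,P[...,1]-.2385)<.035)
for lo in np.arange(.115,.21,.01):
    w=P[k&(P[...,2]>lo)&(P[...,2]<lo+.01)]
    if len(w)>2:print(round(lo,3),len(w),np.median(w,0),w.min(0),w.max(0))
```

```text
t 29.45 pos [0.4862 0.2401 0.2184] yaw -167.5637342971322 q [-0.7957  0.2229  0.3027  1.8196 -0.0741  1.1078  1.3208] F [-1.049  -0.7954 -1.2337] gap 0.012926439367506684
turn [0.0009 0.002  0.0006] shift mm [ 1.0834 -1.5057 81.9131]
0.115 169 [0.4893 0.24   0.1192] [0.4563 0.2143 0.1153] [0.5202 0.2654 0.1248]
0.125 9 [0.4792 0.2385 0.1302] [0.464  0.2324 0.1256] [0.4839 0.2439 0.1345]
0.135 5 [0.4834 0.2388 0.1417] [0.4808 0.2377 0.1391] [0.4843 0.2416 0.1439]
0.145 5 [0.4844 0.2393 0.1473] [0.4826 0.2376 0.1454] [0.486  0.2425 0.1542]
0.155 6 [0.4845 0.2406 0.159 ] [0.4825 0.2388 0.1556] [0.4865 0.2435 0.1632]
0.165 5 [0.4837 0.2402 0.169 ] [0.4829 0.2376 0.1654] [0.485  0.2442 0.1731]
0.175 6 [0.4834 0.2404 0.1796] [0.4825 0.2368 0.1772] [0.485  0.2423 0.1849]
0.185 4 [0.4849 0.2394 0.1867] [0.4834 0.2376 0.1858] [0.4863 0.2434 0.1922]
0.195 5 [0.4822 0.2334 0.2038] [0.4798 0.2314 0.1955] [0.4909 0.2408 0.2047]
0.205 33 [0.4786 0.235  0.2086] [0.4709 0.2271 0.2053] [0.497  0.2472 0.2141]
```

Request:
jog_arm(plan="0 0 0 1.5 -1.7 0 0;0 0 0 0 0 10 0;0 0 0 0 0 20 0;0 0 0 0 0 20 0;0 0 0 0 0 15 0")

```text
clock: 30.12
ee_pos: [0.4839, 0.2375, 0.1508]
orientation: [0.34, -3.122, 0.001]
force: [-0.1, 0.1, -2.0]
finger_gap: 0.013
finger_force: 79.9
```

Request:
jog_arm(plan="0 0 0 0 0 5 0;0 0 0 0 0 3 0;0 0 0 0 0 2 0;0 0 0 0 0 0 0")

```text
clock: 30.62
ee_pos: [0.4847, 0.238, 0.1427]
orientation: [-0.341, 3.122, 0.001]
force: [0.3, 0.8, -1.1]
finger_gap: 0.0133
finger_force: 79.9
```

Run:
```python
from h import *
go([.4856,.2385,.1335],192.4);print(st()['torque'])
```

```text
t 30.62 pos [0.4847 0.238  0.1427] yaw -167.54891757123337 q [-0.7789  0.3009  0.2921  1.9065 -0.1054  0.948   1.3504] F [ 0.2744  0.7726 -1.1245] gap 0.013253096202251539
turn [0.0004 0.0008 0.0009] shift mm [-0.996   0.328   9.1732]
[0.0479 0.0577 0.0123]
```

Request:
jog_arm(plan="0 0 0 -0.5 0 2 0;0 0 0 0 0 1.5 0;0 0 0 0 0 1.5 0;0 0 0 0 0 1 0;0 0 0 0 0 0 0")

```text
clock: 31.25
ee_pos: [0.4848, 0.2379, 0.1362]
orientation: [0.341, -3.123, 0.0]
force: [-0.2, 0.4, -1.0]
finger_gap: 0.0134
finger_force: 79.9
```

Request:
jog_arm(plan="0 0 0 0 0 1 0;0 0 0 0 0 1 0;0 0 0 0 0 1 0;0 0 0 0 0 0 0")

```text
clock: 31.75
ee_pos: [0.485, 0.2387, 0.1335]
orientation: [-0.341, 3.122, 0.002]
force: [-0.1, 2.9, -0.1]
finger_gap: 0.0134
finger_force: 80.0
```

Request:
jog_arm(plan="0 0 0 0 0 0.7 0;0 0 0 0 0 0.7 0;0 0 0 0 0 0 0")

```text
clock: 32.12
ee_pos: [0.4851, 0.2387, 0.1334]
orientation: [-0.341, 3.123, 0.003]
force: [-3.4, 1.0, 8.9]
finger_gap: 0.0131
finger_force: 81.6
```

Request:
jog_arm(plan="0 0 0 0 0 -1 0;0 0 0 0 0 0 0.3;0 0 0 0 0 0 0.5;0 0 0 0 0 0 0.5;0 0 0 0 0 0 0.5")

```text
clock: 32.75
ee_pos: [0.4849, 0.2376, 0.1327]
orientation: [0.34, -3.123, 0.0]
force: [1.6, 0.2, 0.2]
finger_gap: 0.0429
finger_force: 0.0
```

Request:
jog_arm(plan="0 0 0 0 0 -10 0.5;0 0 0 0 0 -30 0.5;0 0 0 0 0 -40 0.5;0 0 0 0 0 -40 0.5;0 0 0 0 0 0 0.5")

```text
clock: 33.38
ee_pos: [0.4872, 0.2389, 0.2573]
orientation: [-0.339, 3.116, 0.006]
force: [0.1, -0.1, -0.7]
finger_gap: 0.0425
finger_force: 0.0
```

Request:
jog_arm(plan="0 0 0 45 0 -20 0.5;0 0 0 20 0 -20 0.5;0 0 0 0 0 0 0.5")

```text
clock: 33.75
ee_pos: [0.4211, 0.2242, 0.2941]
orientation: [-0.342, 3.121, 0.003]
force: [0.5, -1.2, -0.8]
finger_gap: 0.0428
finger_force: 0.0
```

Run:
```python
from h import *
d,P=grab('scene','s12.png');S=np.load('scene0.npy')
for X in(S,P):
    k=(np.hypot(X[...,0]-.485,X[...,1]-.2385)<.025)&(X[...,2]>.14)&(X[...,2]<.18);q=X[k]
    print(len(q),np.median(q,0),q.max(0)[2],cv2.minAreaRect(q[:,:2].astype(np.float32)))
im=cv2.imread('pics/s12.png')[130:330,190:390]
cv2.imwrite('pics/c12.png',cv2.resize(im,None,fx=2.9,fy=2.9,interpolation=cv2.INTER_CUBIC));print(st()['clock'])
```

```text
98 [0.4804 0.2359 0.1599] 0.17438181688533305 ((0.483408123254776, 0.23875561356544495), (0.02607424184679985, 0.016969777643680573), 8.968599319458008)
98 [0.4799 0.2342 0.1606] 0.1741809578276594 ((0.48308417201042175, 0.23800437152385712), (0.026949947699904442, 0.014774678274989128), 11.848170280456543)
33.8
```

View pics/c12.png

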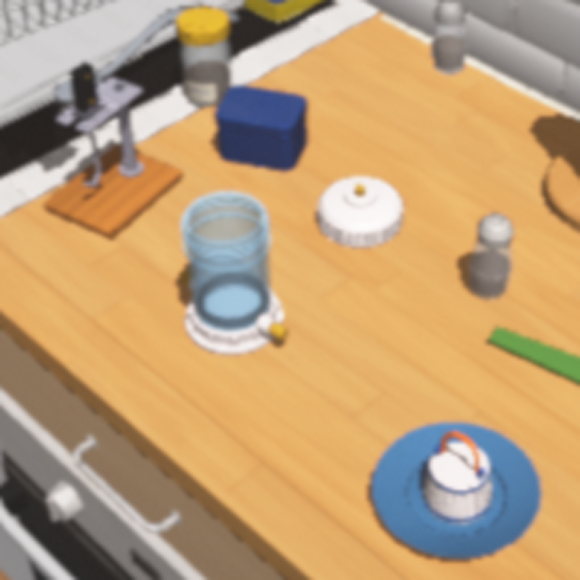

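The hook hangs square in the stand (95,120), at the same height and place as before. The housing is empty (235,270), the cartridge stands upright mid-dish (458,480), and the other things haven't moved.

```bash
python3 -c "
from station import ticket
print(ticket.sign_off())"
```

```text
the job is handed in; nothing more can be done
None
```

The job is done and handed in at about 34 s: the spent cartridge stands upright in the middle of the blue dish, the hook hangs square in its stand, the other things look unmoved in the last picture, and the highest pull I read on the loop was about 11 N.

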